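Consolidate the part-filled jar trays

TASK

Three identical orange jar trays stand on the bench: one holds two blue-capped jars, one holds a single jar and one is empty. Move the single jar into the free cell of the tray that holds two, so that this tray is full, then stack the emptied tray squarely on top of the other empty tray, long sides in line. Keep all the jars upright, set things down rather than dropping them, and leave the other things on the bench alone.

Things in the scene. Friction and masses are not known exactly. Their poses are not given: they have to be found in the camera images.
- tray_two: an open orange 3D-printed jar tray, 56 wide (its x axis) x 162 long (its y axis) x 26 mm high, walls and floor 3 mm thick, 0.14 kg, flat underneath; two crosswise dividers (20 mm high) split it into three cells in a row, each 50 x 50 mm inside, centred at y = -53, 0 and +53 mm. Origin: centre of the underside. z up. At the start this one holds two jars and has one cell free (any of the three).
- tray_one: an open orange 3D-printed jar tray, 56 wide (its x axis) x 162 long (its y axis) x 26 mm high, walls and floor 3 mm thick, 0.14 kg, flat underneath; two crosswise dividers (20 mm high) split it into three cells in a row, each 50 x 50 mm inside, centred at y = -53, 0 and +53 mm. Origin: centre of the underside. z up. At the start this one holds a single jar, in any of its cells. It can be gripped over its 56 mm width at mid-length.
- tray_spare: an open orange 3D-printed jar tray, 56 wide (its x axis) x 162 long (its y axis) x 26 mm high, walls and floor 3 mm thick, 0.14 kg, flat underneath; two crosswise dividers (20 mm high) split it into three cells in a row, each 50 x 50 mm inside, centred at y = -53, 0 and +53 mm. Origin: centre of the underside. z up. At the start this one is empty.
- jar_1: a small white jar with a blue cap, 40 mm diameter, 70 mm tall (body up to 50 mm, cap 37 mm diameter above), 0.06 kg, rigid; stands upright near the centre of a cell, on the tray floor 3 mm above the tray's underside. Origin: centre of its underside, z up. One of the two jars that start in tray_two.
- jar_2: a small white jar with a blue cap, 40 mm diameter, 70 mm tall (body up to 50 mm, cap 37 mm diameter above), 0.06 kg, rigid; stands upright near the centre of a cell, on the tray floor 3 mm above the tray's underside. Origin: centre of its underside, z up. The other jar that starts in tray_two.
- jar_3: a small white jar with a blue cap, 40 mm diameter, 70 mm tall (body up to 50 mm, cap 37 mm diameter above), 0.06 kg, rigid; stands upright near the centre of a cell, on the tray floor 3 mm above the tray's underside. Origin: centre of its underside, z up. The single jar that starts in tray_one.
- machine_corner (a point): a fixed point on the upright front left edge of the tall white washing machine (560 mm high) behind the work; the solid machine fills the space from here back (+x) and some 320 mm to the right (-y): keep the gripper and arm clear of it when carrying things round this corner.
- tape_roll: bystander: roll of tan masking tape lying flat, 87 mm diameter, 19 mm high. Origin: centre of the underside.
- sanding_block: bystander: yellow sanding block with brown top, 65 x 100 x 26 mm. Origin: centre of the underside.
- marker_blue: bystander: white marker pen with blue cap lying down, 14 x 138 x 15 mm. Origin: centre of the underside.
- jar_wax: bystander: squat white jar with white lid, 60 mm diameter, 50 mm high. Origin: centre of the underside.
Mind the look-alikes: they are no part of the job. What is shaped like the jar_3 but red is not meant.

How it is judged:
By the outcome, as a careful person would: the job done as asked, in the order asked, and still so for the second after the job is handed in, with the robot touching nothing.
It also fails if it takes over 64 s, if anything falls off the work surface, if the arm or the gripper's body presses on something with over 40 N, if the wrist force passes 120 N, or if a joint passes its speed limit or range.

ROBOT

A 6-joint arm with a two-finger parallel gripper is mounted at the origin on a cart in front of the work surface, level with it; the furniture and walls round the work are solid. World frame = base frame: x ahead of the robot, y to its left, z up, the work surface at z = 0. Lengths are in m, angles in degrees, forces in N, time in s.
With the tool pointing down it reaches from about 0.375 to 0.9 m from the base axis. Payload 3.1 kg.
Tool frame: the origin (TCP) lies at the very end of the fingers, on their centre line; the grasp point (between the pads) lies 19 mm behind it; z points along the fingers, y is the line along which they close (so a half turn about z gives the same grasp; the last joint's range is limited). The gripper opens to 87 mm and grips with 3 to 60 N. Pads are 19 mm wide; open, the fingers measure 117 mm over their backs; the gripper's body (75 mm by 190 mm) begins 51 mm behind the grasp point.
Start: joints at [55.606, 30.224, 82.088, -0, 67.689, -10.227], TCP at [0.256, 0.57, 0.223] pointing down, gripper open.
Joint ranges: [-176.69, 176.69], [-43.24, 126.21], [12.49, 139.97], [-82, 262], [0, 151.66], [-163.58, 163.58]. Speed limits (degrees/s): [159.86, 159.86, 180, 180, 180, 180].

INTERFACE

Orientations are given as a 3x3 rotation matrix whose columns are the frame's x, y, z axes.
In Python, from rig import bot gives the robot as it stands.
- The arm moves only by the tool move_arm, never from a script. Its argument "increments" is a list of rows, each an object with "xyz": the shift along the tool's x, y, z in mm, a list of three; "roll": the turn about the tool's z in rad; "grip": the opening in per cent of the stroke, from 0 (shut) to 100 (fully open). A call has 1 to 5 rows; each row shifts and turns the commanded pose from where the row before left it, along the tool's axes as they then stand; what a row does not reach is not made up. A row lasts 1/12 s, in which the tool goes at most 41.7 mm and 7.16 degrees, less where a joint would pass 70% of its speed; a pose out of reach is approached as far as the arm can. A call is refused whole if a number of a shift passes 41.7 or a number of a turn 0.125, either way. A call with a gripper value outside its range is refused whole. The fingers move at their own pace and stop on an object; the grip force is fixed at half the most. Time passes only in rows, so rows that do not move let the fingers close. It gives the time, the measured TCP pose, the force, the opening and the grip force at its end, in the units of the state.
- bot.read_state(): the state, without advancing time (a new reading comes with each control period).
- bot.capture(name): name is "side" or "top"; returns (picture, depth): 384x512x3 uint8, red, green, blue; 384x512 float32, m along the optical axis (not along the pixel's ray), 0 where there is no reading.
- bot.camera_model(name): a dict with "intrinsics" (3x3 intrinsics, pixels), "rvec" (rotation vector, rad) and "tvec" (3), from world to camera coordinates, as OpenCV has them. Camera axes: x right, y down, z forward; pixel columns grow to the right and rows downward; lengths in m; the calibration is good to about 2 mm. A picture is of the moment at which its call begins. camera_model takes no time and is no camera call.
- bot.hand_in(): hands the job in; it is judged then, once.
Trained networks look in the newest picture that a camera, given by its name, has taken for a name from the list of things; names that differ only in an ending like _2 or _b are one class to them, and where a whole thing is asked for, a point or a joint stands for the part that bears it (a point fixed in the world has none). Each returns a list of dicts, best first, with "conf" (0 to 1); they miss things now and then, are a little off and sometimes report something else, mostly with a low value. They report only what shows in the picture. A call takes as long as a camera call. They do not tell look-alikes from the thing itself.
- bot.spot_in(label, camera): "at" ([x, y, z] in m, in the coordinates of the camera as it stood for that picture, good to about 4 mm: the middle of the surface that is visible of it).
- bot.trace(label, camera): "mask" (384x512 bool, what is visible of it).
The state is a dict: "time_s": time; "joint_positions": joint angles; "qvel": joint speeds; "tau": joint torques, N m; "position": TCP position; "tcp_rot": TCP orientation; "force": force on the tool from outside, world axes, zero at the start; "moment": the same for the moment, N m; "opening": opening from 0.0 (shut) to 1.0 (fully open); "grasp_force": force on a finger pad.
Only numpy, scipy, OpenCV 4.12 (cv2) and the standard library are available. Lean on these libraries where they do the work, as an engineer would, in place of code of your own. Each camera call takes 0.05 s, during which the arm holds its last target. There are 200 camera calls.

## Working session

There is one attempt and no reset: what is moved stays moved. The work goes in short steps, Python scripts to look and compute and a tool call to move; the robot and the scene stay as the last step left them, time stands still between calls to the robot, and variables do not carry over. Pictures are saved under pics/ and viewed, at most 10 in all, crops included, and the job is handed in when it is done.

Besides the shell and the picture viewer there is one more tool, called after "Request:" as name([rows], argument=value, ...), one row to a line, values as JSON. move_arm: Moves the arm, as the interface text tells. Its arguments: {"type":"object","properties":{"increments":{"type":"array"}},"required":["increments"]}

```bash
mkdir -p pics; cat > h.py <<'E'
import numpy as np, cv2
from rig import bot
def cam(n):
    m=bot.camera_model(n); R=cv2.Rodrigues(np.array(m["rvec"],float))[0]
    return np.array(m["intrinsics"],float),R,np.array(m["tvec"],float).ravel()
def shot(n):
    im,d=bot.capture(n); K,R,t=cam(n)
    v,u=np.mgrid[:384,:512]
    P=np.stack([(u-K[0,2])/K[0,0]*d,(v-K[1,2])/K[1,1]*d,d],-1)
    W=(P-t)@R; W[d<=0]=np.nan
    return im,d,W
def save(im,f): cv2.imwrite('pics/'+f,im[:,:,::-1])
E
python3 - <<'E'
from h import *
for n in("top","side"):
    im,d,W=shot(n); save(im,n+'0.png'); np.save(n+'W.npy',W); np.save(n+'I.npy',im)
    K,R,t=cam(n); print(n,K[0,0],-R.T@t,R[2])
    for l in("tray_one","jar_1","machine_corner","jar_wax","tape_roll"):
        print(l,[(round(o["conf"],2),np.round((np.array(o["at"])-t)@R,3).tolist()) for o in bot.spot_in(l,n)])
print(bot.read_state())
E
```

```text
top 491.3343628412095 [-0.29463053  0.19814697  1.74984137] [ 0.43047467 -0.1531904  -0.88950787]
tray_one [(0.78, [0.458, 0.264, 0.009]), (0.65, [0.46, -0.445, 0.026])]
jar_1 [(0.67, [0.597, 0.292, 0.066]), (0.67, [0.44, 0.23, 0.07]), (0.45, [0.588, 0.346, 0.065])]Traceback (most recent call last):
  File "<stdin>", line 6, in <module>
ValueError: it knows: jar, jar_wax, marker_blue, sanding_block, tape_roll, tray_one, tray_spare, tray_two
```

View pics/top0.png

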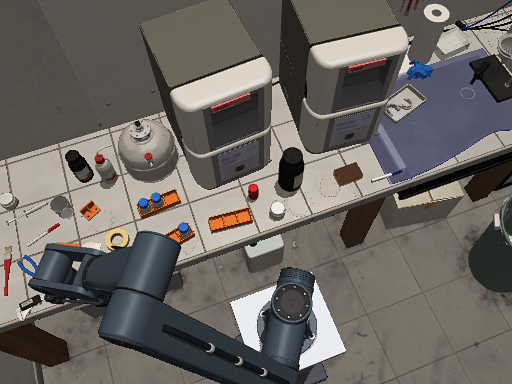

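The top view shows the two-jar tray at (158,203) with its right cell free. The single-jar tray is at (182,234), partly hidden by the arm, and the empty tray is at (231,219).

```bash
python3 - <<'E'
from h import *
for n in("top","side"):
    im,d,W=shot(n); save(im,n+'1.png'); np.save(n+'W.npy',W); np.save(n+'I.npy',im)
    K,R,t=cam(n); print(n,K[0,0],-R.T@t,R[2])
    for l in("tray_one","jar","jar_wax","tape_roll","sanding_block"):
        print(l,[(round(o["conf"],2),np.round((np.array(o["at"])-t)@R,3).tolist()) for o in bot.spot_in(l,n)])
    # orange pixels, clustered on bench
    hsv=cv2.cvtColor(im,cv2.COLOR_RGB2HSV)
    m=((hsv[...,0]<18)&(hsv[...,0]>6)&(hsv[...,1]>170)&(hsv[...,2]>90)).astype(np.uint8)
    k,lab,st,c=cv2.connectedComponentsWithStats(m)
    for i in range(1,k):
        if st[i,4]>40:
            P=W[lab==i]; P=P[~np.isnan(P[:,0])]
            print(st[i],c[i].round(),np.percentile(P,[2,50,98],axis=0).round(3).tolist())
print({k:np.round(v,3).tolist() for k,v in bot.read_state().items()})
E
```

```text
top 491.3343628412095 [-0.29463053  0.19814697  1.74984137] [ 0.43047467 -0.1531904  -0.88950787]
tray_one [(0.45, [0.454, 0.261, 0.011])]
jar [(0.66, [0.596, 0.291, 0.068]), (0.64, [0.444, 0.231, 0.07]), (0.61, [0.59, 0.345, 0.065]), (0.51, [0.503, -0.062, 0.062])]
jar_wax [(0.54, [0.402, -0.122, 0.05])]
tape_roll [(0.54, [0.523, 0.478, 0.019])]
sanding_block [(0.73, [0.46, -0.452, 0.027])]
[159 192  21  17 163] [170. 199.] [[0.581, 0.215, -0.004], [0.614, 0.247, 0.005], [0.637, 0.283, 0.032]]
[ 80 200  20  20 153] [ 90. 211.] [[0.645, 0.521, -0.004], [0.67, 0.55, 0.008], [0.697, 0.578, 0.043]]
[209 210  43  21 458] [230. 220.] [[0.414, -0.022, -0.006], [0.447, 0.055, 0.005], [0.471, 0.131, 0.03]]
[168 228  18  15 100] [176. 236.] [[0.422, 0.245, -0.005], [0.456, 0.265, 0.006], [0.476, 0.292, 0.027]]
[ 56 243  25   4  46] [ 69. 244.] [[0.544, 0.615, 0.007], [0.561, 0.65, 0.014], [0.581, 0.693, 0.022]]
side 448.3728666497667 [-0.42785822 -0.58388349  1.74003675] [ 0.4914253   0.273204   -0.82695874]
tray_one [(0.86, [0.44, 0.302, 0.012]), (0.17, [0.399, -0.132, 0.052])]
jar [(0.66, [
[... 504 characters left out ...]
199. 173.] [[0.572, 0.213, -0.003], [0.603, 0.256, 0.012], [0.635, 0.364, 0.029]]
[161 188  31  16 219] [173. 195.] [[0.403, 0.222, -0.004], [0.438, 0.309, 0.008], [0.467, 0.365, 0.031]]
[204 204  34  24 349] [220. 216.] [[0.408, -0.023, -0.005], [0.444, 0.057, 0.006], [0.471, 0.132, 0.031]]
{'time_s': 0.75, 'joint_positions': [55.606, 30.223, 82.085, 0.001, 67.69, -10.229], 'qvel': [0.03, 0.039, 0.054, -0.082, 0.004, -0.047], 'tau': [-0.001, -43.992, -17.696, 0.063, 0.05, -0.0], 'position': [0.256, 0.57, 0.223], 'tcp_rot': [[-0.912, 0.409, 0.0], [0.409, 0.912, 0.0], [0.0, 0.0, -1.0]], 'force': [-0.206, -0.82, -0.329], 'moment': [-0.029, -0.015, -0.006], 'grasp_force': 0.0, 'opening': 1.001}
```

View pics/side1.png

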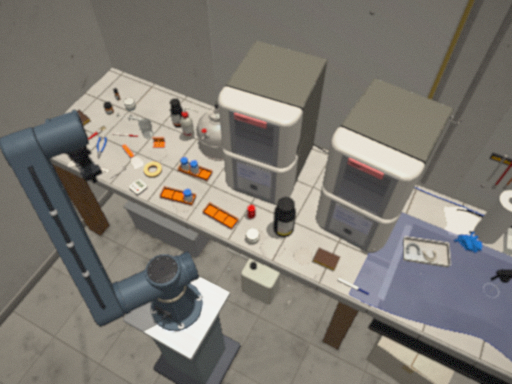

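The side view shows the two-jar tray at (195,171), with jars at (184,162) and (194,167) and its right cell free. The single-jar tray is at (177,195), jar at (188,195), and the spare tray is at (220,215). The red look-alike at (251,211) stays out of it. Next I fit the models to the silhouettes in both views.

```bash
cat > fit.py <<'E'
from h import *
from scipy.optimize import minimize
S=4
def proj(n,P):
    K,R,t=cam(n); return cv2.projectPoints(np.asarray(P,float),cv2.Rodrigues(R)[0],t,K,None)[0][:,0]
def hullmask(n,P):
    q=(proj(n,P)+.5)*S*16-8
    m=np.zeros((384*S,512*S),np.uint8)
    cv2.fillConvexPoly(m,cv2.convexHull(q.round().astype(np.int32)),255,shift=4)
    return cv2.resize(m,(512,384),interpolation=cv2.INTER_AREA)/255.
def cyl(x,y,r,z0,z1):
    a=np.linspace(0,2*np.pi,40); return np.array([[x+r*np.cos(b),y+r*np.sin(b),z] for b in a for z in(z0,z1)])
def box(x,y,yaw,z0=0,z1=.026,w=.028,l=.081):
    c,s=np.cos(yaw),np.sin(yaw)
    return np.array([[x+c*a-s*b,y+s*a+c*b,z] for a in(-w,w) for b in(-l,l) for z in(z0,z1)])
def orange(im):
    h=cv2.cvtColor(im,cv2.COLOR_RGB2HSV); return ((h[...,0]<20)&(h[...,0]>5)&(h[...,1]>140)&(h[...,2]>60)).astype(float)
def blue(im):
    h=cv2.cvtColor(im,cv2.COLOR_RGB2HSV); return ((h[...,0]<125)&(h[...,0]>100)&(h[...,1]>130)&(h[...,2]>50)).astype(float)
def fit(views,ims,f,model,p0,ign=[],step=(.008,.008,.1)):
    W=[]
    for n in views:
        o=f(ims[n]); g=np.zeros_like(o)
        for P in ign: g=np.maximum(g,cv2.dilate(hullmask(n,P),np.ones((3,3))))
        roi=cv2.dilate((hullmask(n,model(*p0))>0).astype(np.uint8),np.ones((13,13)))
        W.append((n,o,roi*(g==0)))
    def cost(p): return sum((w*(hullmask(n,model(*p))-o)**2).sum() for n,o,w in W)
    s=np.array([p0]+[np.array(p0)+np.eye(len(p0))[i]*step[i] for i in range(len(p0))])
    r=minimize(cost,p0,method='Nelder-Mead',options=dict(initial_simplex=s,xatol=1e-4,fatol=.01,maxiter=200))
    return r.x,r.fun
E
python3 - <<'E'
from fit import *
ims={n:np.load(n+'I.npy') for n in('top','side')}
cap=lambda x,y:cyl(x,y,.0185,.053,.073)
J={'a':(.597,.29),'b':(.592,.344),'j3':(.444,.23)}
for k in J:
    for v in(['top'],['side'],['top','side']):
        p,c=fit(v,ims,blue,cap,J[k],step=(.008,.008)); print(k,v,p.round(4),round(c,1))
    J[k]=p
ign=[cyl(*J[k],.021,.003,.074) for k in J]
for k,p0,vs in(('two',(.6,.29,.1),(['top'],['side'],['top','side'])),('one',(.44,.29,.1),(['side'],)),('spare',(.444,.056,0.1),(['top'],['side'],['top','side']))):
    for v in vs:
        p,c=fit(v,ims,orange,box,p0,ign); print(k,v,p.round(4),'deg',np.degrees(p[2]).round(1),round(c,1))
W=np.concatenate([np.load(n+'W.npy').reshape(-1,3) for n in ims]); W=W[~np.isnan(W[:,0])]
m=W[(W[:,2]>.1)&(W[:,2]<.55)&(W[:,1]<.35)&(W[:,1]>-.2)&(W[:,0]>.5)]
for y in np.arange(-.2,.34,.04):
    q=m[(abs(m[:,1]-y)<.02)]; print(round(y,2),len(q),[(z, np.percentile(q[abs(q[:,2]-z)<.05][:,0],2).round(3)) for z in(.15,.25,.35,.5) if (abs(q[:,2]-z)<.05).any()])
E
```

```text
a ['top'] [0.6086 0.2945] 27.2
a ['side'] [0.6043 0.2897] 46.6
a ['top', 'side'] [0.6091 0.2942] 74.6
b ['top'] [0.6029 0.3455] 41.4
b ['side'] [0.5974 0.3418] 39.2
b ['top', 'side'] [0.6025 0.3451] 79.9
j3 ['top'] [0.452  0.2304] 9.0
j3 ['side'] [0.4511 0.2317] 25.3
j3 ['top', 'side'] [0.452  0.2304] 34.3
two ['top'] [0.609  0.2935 0.0749] deg 4.3 22.6
two ['side'] [ 0.61    0.3002 -0.0418] deg -2.4 37.6
two ['top', 'side'] [0.6094 0.2943 0.0606] deg 3.5 70.9
one ['side'] [0.4478 0.2829 0.2025] deg 11.6 66.2
spare ['top'] [ 0.4434  0.0541 -0.0864] deg -4.9 47.3
spare ['side'] [ 0.4419  0.0546 -0.1398] deg -8.0 96.5
spare ['top', 'side'] [ 0.4438  0.0542 -0.1008] deg -5.8 149.8
-0.2 999 [(0.15, np.float64(0.501)), (0.25, np.float64(0.505)), (0.35, np.float64(0.629)), (0.5, np.float64(0.631))]
-0.16 3228 [(0.15, np.float64(0.517)), (0.25, np.float64(0.597)), (0.35, np.float64(0.597)), (0.5, np.float64(0.597))]
-0.12 1515 [(0.15, np.float64(0.588)), (0.25, np.float64(0.589)), (0.35, np.float64(0.591)), (0.5, np.float64(0.591))]
-0.08 1510 [(0.15, np.float64(0.585)), (0.25, np.float64(0
[... 536 characters left out ...]
2 1501 [(0.15, np.float64(0.584)), (0.25, np.float64(0.586)), (0.35, np.float64(0.585)), (0.5, np.float64(0.585))]
0.16 1385 [(0.15, np.float64(0.748)), (0.25, np.float64(0.795)), (0.35, np.float64(0.792)), (0.5, np.float64(0.794))]
0.2 1554 [(0.15, np.float64(0.71)), (0.25, np.float64(0.777)), (0.35, np.float64(1.029)), (0.5, np.float64(1.028))]
0.24 2005 [(0.15, np.float64(0.696)), (0.25, np.float64(0.716)), (0.35, np.float64(1.029)), (0.5, np.float64(1.027))]
0.28 2153 [(0.15, np.float64(0.68)), (0.25, np.float64(0.678)), (0.35, np.float64(1.028)), (0.5, np.float64(1.028))]
0.32 2002 [(0.15, np.float64(0.703)), (0.25, np.float64(0.76)), (0.35, np.float64(1.027)), (0.5, np.float64(1.028))]
```

```bash
python3 - <<'E'
from fit import *
ims={n:np.load(n+'I.npy') for n in('top','side')}
Ws={n:np.load(n+'W.npy') for n in ims}
for n in ims:
    b=blue(ims[n])>0; W=Ws[n]
    for k,c in dict(a=(.605,.292),b=(.6,.344),j3=(.452,.23)).items():
        q=W[b&(np.hypot(W[...,0]-c[0],W[...,1]-c[1])<.03)&(W[...,2]>.066)]; print(n,k,len(q),np.median(q,0).round(4),np.ptp(q,0).round(3), ((q.max(0)+q.min(0))/2).round(4))
T={'two':(.609,.294,.075),'one':(.448,.283,.2),'spare':(.444,.054,-.1)}
out=[]
for n,(u0,v0) in(('top',(130,180)),('side',(140,145))):
    im=cv2.resize(ims[n][v0:v0+80,u0:u0+130],None,fx=6,fy=6,interpolation=cv2.INTER_NEAREST)
    for p in T.values():
        for z in(0.,.026):
            q=box(*p)[[0,2,6,4]]; q[:,2]=z
            cv2.polylines(im,[((proj(n,q)-[u0,v0]+.5)*6).round().astype(np.int32)],True,(0,255,0) if z else (255,0,255),1)
    out.append(im[:400,:780])
im=np.vstack(out); save(cv2.resize(im,(585,600),interpolation=cv2.INTER_AREA),'ov1.png')
E
```

```text
top a 63 [0.6066 0.2931 0.0741] [0.035 0.034 0.015] [0.6067 0.2938 0.0739]
top b 63 [0.6001 0.3452 0.0741] [0.036 0.034 0.015] [0.6023 0.3453 0.0738]
top j3 67 [0.4495 0.231  0.0728] [0.036 0.034 0.016] [0.452  0.2309 0.0748]
side a 27 [0.6026 0.2911 0.0717] [0.031 0.027 0.016] [0.6011 0.2916 0.0742]
side b 25 [0.5958 0.3408 0.0711] [0.027 0.03  0.013] [0.5952 0.3426 0.0729]
side j3 27 [0.4483 0.2275 0.0725] [0.027 0.029 0.017] [0.4473 0.2276 0.0753]
```

View pics/ov1.png

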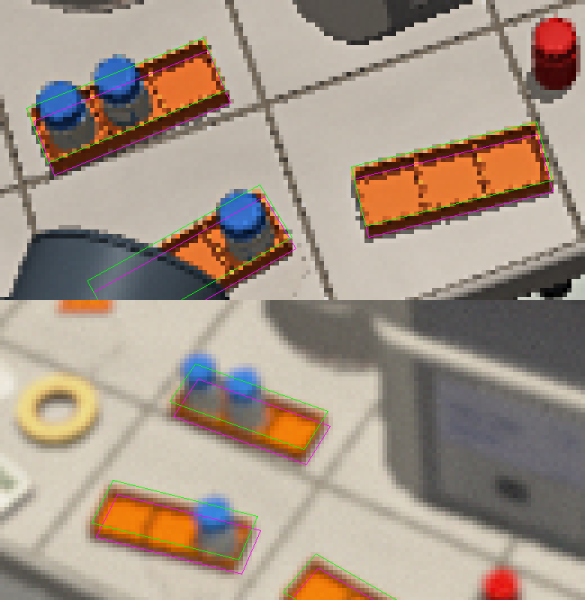

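```bash
python3 - <<'E'
import re
s=open('fit.py').read()
s=s.replace("(h[...,0]<20)&(h[...,0]>5)&(h[...,1]>140)&(h[...,2]>60)","((h[...,0]<20)|(h[...,0]>176))&(h[...,1]>130)&(h[...,2]>25)")
open('fit.py','w').write(s)
from fit import *
ims={n:np.load(n+'I.npy') for n in('top','side')}
Ws={n:np.load(n+'W.npy') for n in ims}
J=dict(a=(.605,.292),b=(.6,.344),j3=(.451,.23))
ign=[cyl(*J[k],.021,.003,.074) for k in J]
for k,p0,vs in(('two',(.607,.294,.1),(['top'],['side'])),('one',(.446,.285,.2),(['side'],)),('spare',(.444,.056,-.1),(['top'],['side']))):
    for v in vs:
        p,c=fit(v,ims,orange,box,p0,ign); print(k,v,p.round(4),'deg',np.degrees(p[2]).round(1),round(c,1))
s=bot.read_state(); R=np.array(s['tcp_rot']); t=np.array(s['position'])
W=np.concatenate([w.reshape(-1,3) for w in Ws.values()]); W=W[~np.isnan(W[:,0])]
L=(W-t)@R
for z in np.arange(-.3,.0,.02):
    q=L[(abs(L[:,2]-z)<.01)&(np.hypot(L[:,0],L[:,1])<.14)]
    if len(q): print('grip z',z.round(2),len(q),q[:,:2].min(0).round(3),q[:,:2].max(0).round(3))
k=W[(W[:,0]>.65)&(W[:,0]<.85)&(W[:,1]>.15)&(W[:,1]<.42)&(W[:,2]>.08)&(W[:,2]<.35)]
c=np.median(k,0);print('kettle',c)
for z in np.arange(.1,.34,.04):
    q=k[abs(k[:,2]-z)<.02]
    for y in np.arange(.16,.34,.04):
        r=q[abs(q[:,1]-y)<.02]
        if len(r): print(round(z,2),round(y,2),len(r),r[:,0].min().round(3),end=' | ')
    print()
m=W[(W[:,2]>.1)&(W[:,2]<.5)&(W[:,1]<.2)&(W[:,1]>.0)&(W[:,0]>.5)&(W[:,0]<.66)]
print('machine ymax',np.percentile(m[:,1],[90,98,99.5]), [(x.round(2),np.percentile(m[abs(m[:,0]-x)<.01][:,1],98).round(3)) for x in np.arange(.58,.66,.02)])
E
```

```text
two ['top'] [0.6093 0.2931 0.0758] deg 4.3 11.6
two ['side'] [ 0.6135  0.3006 -0.0744] deg -4.3 30.6
one ['side'] [0.4467 0.2823 0.2052] deg 11.8 59.4
spare ['top'] [ 0.4439  0.0539 -0.0934] deg -5.4 25.2
spare ['side'] [ 0.4417  0.054  -0.1336] deg -7.7 88.9
grip z -0.3 139 [-0.054 -0.093] [0.073 0.037]
grip z -0.28 43 [-0.036 -0.058] [0.064 0.025]
grip z -0.26 77 [-0.021 -0.038] [ 0.025 -0.022]
grip z -0.24 32 [-0.021 -0.035] [ 0.021 -0.026]
grip z -0.22 7 [-0.031 -0.028] [-0.02  -0.015]
grip z -0.2 1 [-0.    -0.041] [-0.    -0.041]
grip z -0.18 86 [-0.034 -0.055] [0.04  0.007]
grip z -0.16 103 [-0.034 -0.053] [0.04  0.008]
grip z -0.14 42 [-0.019 -0.058] [ 0.026 -0.035]
grip z -0.12 282 [-0.034 -0.1  ] [0.039 0.092]
grip z -0.1 256 [-0.033 -0.099] [0.041 0.097]
grip z -0.08 196 [-0.033 -0.093] [0.04  0.084]
grip z -0.06 3 [-0.03  -0.084] [ 0.03  -0.076]
grip z -0.04 4 [ 0.004 -0.056] [0.012 0.052]
grip z -0.02 22 [-0.007 -0.057] [0.014 0.051]
kettle [0.75059149 0.2668297  0.18467626]
0.1 0.16 19 0.745 | 0.1 0.2 76 0.703 | 0.1 0.24 94 0.693 | 0.1 0.28 85 0.691 | 0.1 0.32 64 0.7 | 
0.14 0.16 78 0.74 | 0.14 0.2 112 0.698 | 0.14 0.24 146 0.687 | 0.14 0.28 109 0.688 | 0.14 0.32 119 0.698 | 
0.18 0.16 41 0.766 | 0.18 0.2 292 0.707 | 0.18 0.24 290 0.688 | 0.18 0.28 210 0.661 | 0.18 0.32 340 0.706 | 
0.22 0.2 39 0.762 | 0.22 0.24 207 0.68 | 0.22 0.28 268 0.661 | 0.22 0.32 110 0.749 | 
0.26 0.24 136 0.759 | 0.26 0.28 225 0.685 | 0.26 0.32 21 0.78 | 
0.3 0.24 1 0.803 | 0.3 0.28 33 0.792 | 
machine ymax [0.11905007 0.13313812 0.13554624] [(np.float64(0.58), np.float64(0.105)), (np.float64(0.6), np.float64(0.123)), (np.float64(0.62), np.float64(0.131)), (np.float64(0.64), np.float64(0.136)), (np.float64(0.66), np.float64(0.137))]
```

```bash
python3 - <<'E'
from fit import *
from scipy.optimize import least_squares
for n in('top','side'):
    W=np.load(n+'W.npy'); W=W[~np.isnan(W[...,0])]
    k=W[(W[:,0]>.66)&(W[:,0]<.86)&(W[:,1]>.15)&(W[:,1]<.40)&(W[:,2]>.06)&(W[:,2]<.2)]
    f=lambda p:np.sqrt(((k-p[:3])**2*[1,1,p[4]]).sum(1))-p[3]
    r=least_squares(f,[.77,.265,.1,.09,1],loss='soft_l1',f_scale=.003); print(n,len(k),r.x.round(3),np.percentile(abs(r.fun),[50,90]).round(4))
    for z in(.1,.13,.16,.2): print('  r at',z,np.sqrt(max(0,r.x[3]**2-r.x[4]*(z-r.x[2])**2)).round(3))
    o=W[(W[:,0]>.52)&(W[:,0]<.9)&(W[:,1]>.05)&(W[:,1]<.42)&(W[:,2]>.09)&(W[:,2]<.2)]
    for c in((.613,.241),(.610,.240)):
      for th in range(30,66,5):
        a=np.radians(th); u=np.array([np.cos(a),-np.sin(a)]); v=np.array([np.sin(a),np.cos(a)])
        d=o[:,:2]-c; e=np.hypot(np.maximum(abs(d@u)-.096,0),np.maximum(abs(d@v)-.038,0))
        K=o[:,0]+o[:,1]*0>0; kk=o[:,1]>.15
        print(c,th,'kettle',np.sort(e[kk])[[0,3,10]].round(4),'machine',np.sort(e[~kk])[[0,3,10]].round(4))
E
```

```text
top 1934 [0.805 0.267 0.105 0.11  0.904] [0.0024 0.0065]
  r at 0.1 0.11
  r at 0.13 0.108
  r at 0.16 0.097
  r at 0.2 0.064
(0.613, 0.241) 30 kettle [0. 0. 0.] machine [0.0223 0.0228 0.0254]
(0.613, 0.241) 35 kettle [0. 0. 0.] machine [0.0171 0.0179 0.0196]
(0.613, 0.241) 40 kettle [0.0009 0.0032 0.0045] machine [0.0136 0.0141 0.0158]
(0.613, 0.241) 45 kettle [0.004  0.0094 0.0106] machine [0.0106 0.0108 0.014 ]
(0.613, 0.241) 50 kettle [0.0107 0.0169 0.0183] machine [0.0079 0.0092 0.0115]
(0.613, 0.241) 55 kettle [0.0188 0.0239 0.0249] machine [0.0061 0.0073 0.0093]
(0.613, 0.241) 60 kettle [0.0208 0.0265 0.0315] machine [0.0066 0.0077 0.0088]
(0.613, 0.241) 65 kettle [0.0209 0.0296 0.0355] machine [0.0089 0.0091 0.0101]
(0.61, 0.24) 30 kettle [0. 0. 0.] machine [0.0214 0.0218 0.0234]
(0.61, 0.24) 35 kettle [0.     0.0002 0.002 ] machine [0.0163 0.017  0.019 ]
(0.61, 0.24) 40 kettle [0.0041 0.0059 0.0072] machine [0.0125 0.0135 0.0156]
(0.61, 0.24) 45 kettle [0.0069 0.0124 0.0137] machine [0.0099 0.0105 0.0133]
(0.61, 0.24) 50 kettle [0.0136 0.0199 0.0212] machine [0.0072 0.0082 0
[... 876 characters left out ...]
96 0.038  0.0482]
(0.613, 0.241) 65 kettle [0.0175 0.0294 0.032 ] machine [0.0221 0.0307 0.0409]
(0.61, 0.24) 30 kettle [0. 0. 0.] machine [0.0674 0.0755 0.0853]
(0.61, 0.24) 35 kettle [0.     0.     0.0005] machine [0.0623 0.0706 0.0806]
(0.61, 0.24) 40 kettle [0.     0.0019 0.0057] machine [0.0564 0.0649 0.075 ]
(0.61, 0.24) 45 kettle [0.0061 0.0088 0.0116] machine [0.0498 0.0584 0.0686]
(0.61, 0.24) 50 kettle [0.0103 0.0161 0.019 ] machine [0.0426 0.0511 0.0613]
(0.61, 0.24) 55 kettle [0.0184 0.0217 0.0252] machine [0.0347 0.0432 0.0533]
(0.61, 0.24) 60 kettle [0.0209 0.0274 0.0322] machine [0.0265 0.035  0.0452]
(0.61, 0.24) 65 kettle [0.0206 0.0326 0.0351] machine [0.0194 0.0279 0.0381]
```

The top fits agree with the overlay: tray_two at (0.609, 0.293, 4°), the spare at (0.444, 0.054, -5°), jar_3 at (0.452, 0.230). The kettle stands close behind the free cell, so I will place the jar with the closing axis at -45° to clear both kettle and machine. First I turn there.

Request:
move_arm([
  {"xyz": [0, 0, 0], "roll": 0.12, "grip": 100},
  {"xyz": [0, 0, 0], "roll": 0.12, "grip": 100},
  {"xyz": [0, 0, 0], "roll": 0.12, "grip": 100},
  {"xyz": [0, 0, 0], "roll": 0.12, "grip": 100},
  {"xyz": [0, 0, 0], "roll": 0.12, "grip": 100},
])

```text
time_s: 1.17
position: [0.2559, 0.5702, 0.2226]
tcp_rot: [[-0.517, 0.856, 0.0], [0.856, 0.517, 0.0], [-0.0, 0.0, -1.0]]
force: [0.6, 0.4, 0.1]
opening: 1.001
grasp_force: 0.0
```

Request:
move_arm([
  {"xyz": [0, 0, 0], "roll": 0.12, "grip": 100},
  {"xyz": [0, 0, 0], "roll": 0.12, "grip": 100},
  {"xyz": [0, 0, 0], "roll": 0.12, "grip": 100},
  {"xyz": [0, 0, 0], "roll": 0.12, "grip": 100},
  {"xyz": [0, 0, 0], "roll": 0.12, "grip": 100},
])

```text
time_s: 1.58
position: [0.2558, 0.5702, 0.2226]
tcp_rot: [[0.057, 0.998, 0.0], [0.998, -0.057, 0.0], [0.0, 0.0, -1.0]]
force: [-0.5, -0.5, -0.9]
opening: 0.997
grasp_force: 0.0
```

Request:
move_arm([
  {"xyz": [0, 0, 0], "roll": 0.12, "grip": 100},
  {"xyz": [0, 0, 0], "roll": 0.12, "grip": 100},
  {"xyz": [0, 0, 0], "roll": 0.12, "grip": 100},
  {"xyz": [0, 0, 0], "roll": 0.12, "grip": 100},
  {"xyz": [0, 0, 0], "roll": 0.12, "grip": 100},
])

```text
time_s: 2.0
position: [0.2558, 0.5702, 0.2226]
tcp_rot: [[0.611, 0.792, 0.0], [0.792, -0.611, 0.0], [0.0, -0.0, -1.0]]
force: [0.2, 0.1, 0.1]
opening: 0.996
grasp_force: 0.0
```

Request:
move_arm([
  {"xyz": [0, 0, 0], "roll": 0.12, "grip": 100},
  {"xyz": [0, 0, 0], "roll": 0.015, "grip": 100},
])

```text
time_s: 2.17
position: [0.2559, 0.5702, 0.2226]
tcp_rot: [[0.709, 0.705, 0.0], [0.705, -0.709, 0.0], [0.0, -0.0, -1.0]]
force: [0.6, -0.4, 0.3]
opening: 0.998
grasp_force: 0.0
```

Request:
move_arm([
  {"xyz": [-10.2, 37.8, 9], "roll": 0, "grip": 100},
  {"xyz": [-10.2, 37.8, 9], "roll": 0, "grip": 100},
  {"xyz": [-10.2, 37.8, 9], "roll": 0, "grip": 100},
  {"xyz": [-10.2, 37.8, 9], "roll": 0, "grip": 100},
  {"xyz": [-10.2, 37.8, 9], "roll": 0, "grip": 100},
])

```text
time_s: 2.58
position: [0.3539, 0.3991, 0.1774]
tcp_rot: [[0.705, 0.709, 0.001], [0.709, -0.705, 0.0], [0.001, 0.0, -1.0]]
force: [1.3, -0.2, -0.5]
opening: 1.003
grasp_force: 0.0
```

Request:
move_arm([
  {"xyz": [-10.2, 37.8, 9], "roll": 0, "grip": 100},
  {"xyz": [-10.2, 37.8, 9], "roll": 0, "grip": 100},
  {"xyz": [-10.2, 37.8, 9], "roll": 0, "grip": 100},
  {"xyz": [-10.2, 37.8, 9], "roll": 0, "grip": 100},
  {"xyz": [-10.2, 37.8, 9], "roll": 0, "grip": 100},
])

```text
time_s: 3.0
position: [0.4517, 0.2291, 0.1324]
tcp_rot: [[0.705, 0.709, 0.001], [0.709, -0.705, 0.0], [0.001, 0.0, -1.0]]
force: [1.8, 0.0, 0.0]
opening: 1.001
grasp_force: 0.0
```

Request:
move_arm([
  {"xyz": [0, 0, 0], "roll": 0, "grip": 100},
  {"xyz": [0, 0, 0], "roll": 0, "grip": 100},
])

```text
time_s: 3.17
position: [0.452, 0.2288, 0.1322]
tcp_rot: [[0.71, 0.705, -0.001], [0.705, -0.71, 0.0], [-0.0, -0.0, -1.0]]
force: [-0.9, 0.6, 0.4]
opening: 1.001
grasp_force: 0.0
```

```bash
python3 - <<'E'
from fit import *
s=bot.read_state(); print(np.round(s['position'],4))
ims={}
for n in('top','side'): ims[n],d,W=shot(n)
a=ims['top'][170:270,110:260]; b=ims['side'][130:230,120:270]
im=np.vstack([cv2.resize(x,(450,300),interpolation=cv2.INTER_CUBIC) for x in(a,b)]); save(im,'near1.png')
for n in ims: np.save(n+'I2.npy',ims[n])
E
```

```text
[0.452  0.2288 0.1322]
```

View pics/near1.png

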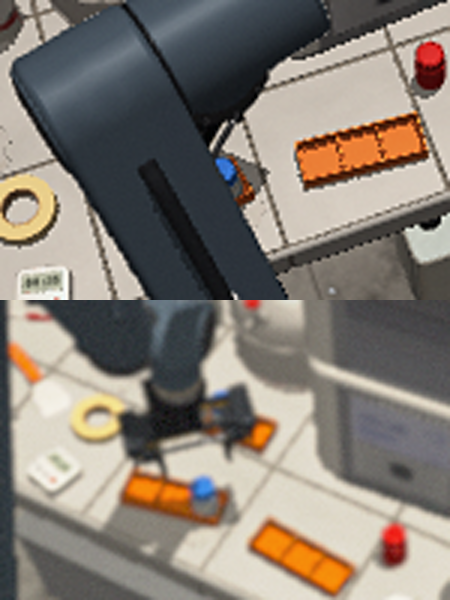

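The side view shows the jar under the gripper at about (203,490) of the picture, with the fingers on either side. I go down and close.

Request:
move_arm([
  {"xyz": [1, -1, 33], "roll": 0, "grip": 100},
  {"xyz": [0, 0, 33], "roll": 0, "grip": 100},
  {"xyz": [0, 0, 20], "roll": 0, "grip": 100},
  {"xyz": [0, 0, 12], "roll": 0, "grip": 100},
  {"xyz": [0, 0, 0], "roll": 0, "grip": 100},
])

```text
time_s: 3.68
position: [0.4482, 0.2333, 0.0326]
tcp_rot: [[0.705, 0.709, -0.005], [0.709, -0.705, -0.001], [-0.004, -0.003, -1.0]]
force: [-1.0, 1.2, -0.7]
opening: 1.002
grasp_force: 0.0
```

Request:
move_arm([
  {"xyz": [0, 0, 0], "roll": 0, "grip": 30},
  {"xyz": [0, 0, 0], "roll": 0, "grip": 30},
  {"xyz": [0, 0, 0], "roll": 0, "grip": 30},
  {"xyz": [0, 0, 0], "roll": 0, "grip": 30},
  {"xyz": [0, 0, 0], "roll": 0, "grip": 30},
])

```text
time_s: 4.1
position: [0.4513, 0.2324, 0.0355]
tcp_rot: [[0.707, 0.707, 0.002], [0.707, -0.707, 0.0], [0.002, 0.001, -1.0]]
force: [-0.6, 0.3, -0.6]
opening: 0.706
grasp_force: 0.0
```

Request:
move_arm([
  {"xyz": [0, 0, 0], "roll": 0, "grip": 30},
  {"xyz": [0, 0, 0], "roll": 0, "grip": 30},
  {"xyz": [0, 0, 0], "roll": 0, "grip": 30},
])

```text
time_s: 4.35
position: [0.451, 0.232, 0.0348]
tcp_rot: [[0.708, 0.707, 0.0], [0.707, -0.708, 0.0], [0.0, 0.0, -1.0]]
force: [-0.6, -0.5, 0.7]
opening: 0.476
grasp_force: 0.2
```

Request:
move_arm([
  {"xyz": [0, 0, 0], "roll": 0, "grip": 20},
  {"xyz": [0, 0, 0], "roll": 0, "grip": 20},
  {"xyz": [0, 0, 0], "roll": 0, "grip": 20},
  {"xyz": [0, 0, 0], "roll": 0, "grip": 20},
])

```text
time_s: 4.68
position: [0.451, 0.232, 0.0347]
tcp_rot: [[0.708, 0.707, 0.0], [0.707, -0.708, -0.0], [0.0, 0.0, -1.0]]
force: [0.4, -0.7, 2.8]
opening: 0.444
grasp_force: 30.0
```

Request:
move_arm([
  {"xyz": [0, 0, -10], "roll": 0, "grip": 20},
  {"xyz": [0, 0, -20], "roll": 0, "grip": 20},
  {"xyz": [0, 0, -25], "roll": 0, "grip": 20},
  {"xyz": [0, 0, -20], "roll": 0, "grip": 20},
  {"xyz": [0, 0, -10], "roll": 0, "grip": 20},
])

```text
time_s: 5.1
position: [0.4515, 0.2325, 0.122]
tcp_rot: [[0.707, 0.707, 0.003], [0.707, -0.707, 0.001], [0.003, 0.001, -1.0]]
force: [-0.6, 1.6, -1.0]
opening: 0.439
grasp_force: 30.0
```

Request:
move_arm([
  {"xyz": [0, 0, -5], "roll": 0, "grip": 20},
  {"xyz": [0, 0, 0], "roll": 0, "grip": 20},
])

```text
time_s: 5.27
position: [0.4511, 0.2323, 0.1255]
tcp_rot: [[0.707, 0.707, 0.002], [0.707, -0.707, 0.001], [0.002, 0.001, -1.0]]
force: [-0.3, 0.2, -0.8]
opening: 0.443
grasp_force: 30.0
```

Request:
move_arm([
  {"xyz": [10, 9.3, 0], "roll": 0, "grip": 20},
  {"xyz": [15, 13.9, 0], "roll": 0, "grip": 20},
  {"xyz": [20, 18.5, 0], "roll": 0, "grip": 20},
  {"xyz": [20, 18.5, 0], "roll": 0, "grip": 20},
  {"xyz": [20, 18.5, 0], "roll": 0, "grip": 20},
])

```text
time_s: 5.68
position: [0.5664, 0.2363, 0.1228]
tcp_rot: [[0.707, 0.707, -0.003], [0.707, -0.707, -0.001], [-0.003, -0.002, -1.0]]
force: [0.0, -0.9, 0.0]
opening: 0.443
grasp_force: 30.0
```

Request:
move_arm([
  {"xyz": [16, 14.8, 0], "roll": 0, "grip": 20},
  {"xyz": [10, 9.2, 0], "roll": 0, "grip": 20},
  {"xyz": [6.5, 6, 0], "roll": 0, "grip": 20},
  {"xyz": [0, 0, 0], "roll": 0, "grip": 20},
  {"xyz": [0, 0, 0], "roll": 0, "grip": 20},
])

```text
time_s: 6.1
position: [0.6094, 0.238, 0.1231]
tcp_rot: [[0.708, 0.707, -0.004], [0.707, -0.708, -0.001], [-0.003, -0.002, -1.0]]
force: [0.2, 0.7, -0.0]
opening: 0.439
grasp_force: 30.0
```

```bash
python3 - <<'E'
from fit import *
s=bot.read_state(); print(np.round(s['position'],4))
ims={}
for n in('top','side'): ims[n],d,W=shot(n); np.save(n+'I2.npy',ims[n]); np.save(n+'W2.npy',W)
a=ims['top'][160:260,110:260]; b=ims['side'][120:220,130:280]
save(np.vstack([cv2.resize(x,(450,300),interpolation=cv2.INTER_CUBIC) for x in(a,b)]),'near2.png')
for v in(['top'],['side']):
    p,c=fit(v,ims,orange,box,(.446,.285,.2)); print('one',v,p.round(4),round(c,1))
    p,c=fit(v,ims,orange,box,(.444,.054,-.1)); print('spare',v,p.round(4),round(c,1))
    P=np.array(s['position']); cap=lambda x,y:cyl(x,y,.0185,P[2]+.0185,P[2]+.0385)
    p,c=fit(v,ims,blue,cap,tuple(P[:2]),step=(.008,.008)); print('held cap',v,p.round(4),round(c,1))
E
```

```text
[0.6094 0.238  0.1231]
one ['top'] [0.4458 0.2849 0.2051] 629.0
spare ['top'] [ 0.4438  0.0544 -0.0966] 27.2
held cap ['top'] [0.6035 0.2403] 89.7
one ['side'] [0.4427 0.2894 0.1859] 81.6
spare ['side'] [ 0.4422  0.0564 -0.092 ] 88.2
held cap ['side'] [0.5999 0.234 ] 50.3
```

View pics/near2.png

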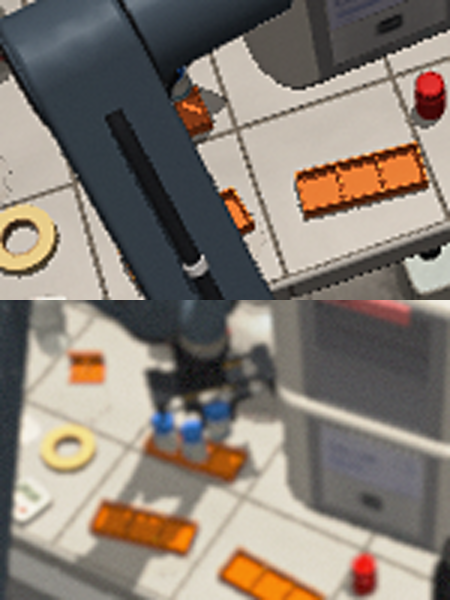

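The held jar at (217,410) of the picture hangs over the free cell at (225,460). I lower it in steps.

Request:
move_arm([
  {"xyz": [1, 0.5, 8], "roll": 0, "grip": 20},
  {"xyz": [0, 0, 14], "roll": 0, "grip": 20},
  {"xyz": [0, 0, 14], "roll": 0, "grip": 20},
  {"xyz": [0, 0, 10], "roll": 0, "grip": 20},
  {"xyz": [0, 0, 6], "roll": 0, "grip": 20},
])

```text
time_s: 6.62
position: [0.6102, 0.2385, 0.0708]
tcp_rot: [[0.707, 0.707, -0.003], [0.707, -0.707, -0.001], [-0.003, -0.002, -1.0]]
force: [-0.4, -1.0, -0.8]
opening: 0.441
grasp_force: 30.0
```

Request:
move_arm([
  {"xyz": [0, 0, 0], "roll": 0, "grip": 20},
  {"xyz": [0, 0, 0], "roll": 0, "grip": 20},
  {"xyz": [0, 0, 4], "roll": 0, "grip": 20},
  {"xyz": [0, 0, 4], "roll": 0, "grip": 20},
])

```text
time_s: 6.95
position: [0.6127, 0.2388, 0.0654]
tcp_rot: [[0.708, 0.707, 0.002], [0.707, -0.708, 0.0], [0.002, 0.001, -1.0]]
force: [-0.7, 0.8, -1.0]
opening: 0.442
grasp_force: 30.0
```

```bash
python3 - <<'E'
from fit import *
s=bot.read_state(); print(np.round(s['position'],4),s['force'],s['moment'])
ims={}
for n in('top','side'): ims[n],d,W=shot(n)
a=ims['top'][175:225,130:205]; b=ims['side'][145:195,165:240]
save(np.vstack([cv2.resize(x,(450,300),interpolation=cv2.INTER_CUBIC) for x in(a,b)]),'near3.png')
E
```

```text
[0.6127 0.2388 0.0654] [-0.7387298   0.84777155 -1.01548072] [-0.06922357  0.12462768  0.00549188]
```

View pics/near3.png

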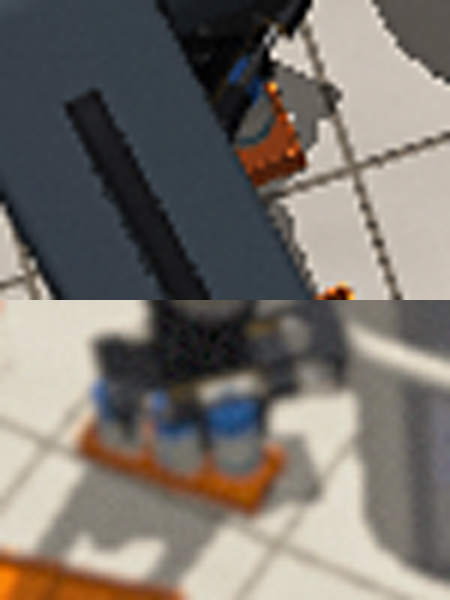

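The jar hangs at (238,440) in the lower picture, above the right-hand cell and well inside its walls. I lower it the rest of the way.

Request:
move_arm([
  {"xyz": [-1, 0, 6], "roll": 0, "grip": 20},
  {"xyz": [0, 0, 6], "roll": 0, "grip": 20},
  {"xyz": [0, 0, 6], "roll": 0, "grip": 20},
  {"xyz": [0, 0, 4], "roll": 0, "grip": 20},
  {"xyz": [0, 0, 0], "roll": 0, "grip": 20},
])

```text
time_s: 7.47
position: [0.6101, 0.2376, 0.041]
tcp_rot: [[0.708, 0.707, -0.003], [0.707, -0.708, -0.001], [-0.002, -0.001, -1.0]]
force: [-0.1, 0.1, -0.8]
opening: 0.443
grasp_force: 30.0
```

Request:
move_arm([
  {"xyz": [0, 0, 0], "roll": 0, "grip": 20},
  {"xyz": [0, 0, 2], "roll": 0, "grip": 20},
  {"xyz": [0, 0, 2], "roll": 0, "grip": 20},
  {"xyz": [0, 0, 0], "roll": 0, "grip": 20},
  {"xyz": [0, 0, 0], "roll": 0, "grip": 20},
])

```text
time_s: 7.88
position: [0.6111, 0.2379, 0.0385]
tcp_rot: [[0.707, 0.707, -0.0], [0.707, -0.707, -0.0], [-0.0, -0.0, -1.0]]
force: [0.3, -0.3, -0.3]
opening: 0.439
grasp_force: 30.0
```

Request:
move_arm([
  {"xyz": [0, 0, 1.5], "roll": 0, "grip": 20},
  {"xyz": [0, 0, 1.5], "roll": 0, "grip": 20},
  {"xyz": [0, 0, 0], "roll": 0, "grip": 20},
  {"xyz": [0, 0, 0], "roll": 0, "grip": 20},
  {"xyz": [0, 0, 0], "roll": 0, "grip": 20},
])

```text
time_s: 8.3
position: [0.6111, 0.2379, 0.0355]
tcp_rot: [[0.708, 0.707, 0.0], [0.707, -0.708, 0.0], [0.0, 0.0, -1.0]]
force: [-0.4, -0.8, -1.4]
opening: 0.44
grasp_force: 30.0
```

Request:
move_arm([
  {"xyz": [0, 0, 0.8], "roll": 0, "grip": 20},
  {"xyz": [0, 0, 0], "roll": 0, "grip": 20},
  {"xyz": [0, 0, 0], "roll": 0, "grip": 54},
  {"xyz": [0, 0, 0], "roll": 0, "grip": 54},
  {"xyz": [0, 0, 0], "roll": 0, "grip": 54},
])

```text
time_s: 8.72
position: [0.6112, 0.2379, 0.0349]
tcp_rot: [[0.707, 0.707, 0.0], [0.707, -0.707, 0.0], [0.0, 0.0, -1.0]]
force: [-0.1, 0.2, 0.5]
opening: 0.523
grasp_force: 0.0
```

Request:
move_arm([
  {"xyz": [0, 0, 0], "roll": 0, "grip": 54},
  {"xyz": [0, 0, -4], "roll": 0, "grip": 54},
  {"xyz": [0, 0, -8], "roll": 0, "grip": 54},
  {"xyz": [0, 0, -12], "roll": 0, "grip": 54},
  {"xyz": [0, 0, -16], "roll": 0, "grip": 54},
])

```text
time_s: 9.13
position: [0.6106, 0.2377, 0.0752]
tcp_rot: [[0.708, 0.707, -0.002], [0.707, -0.708, -0.0], [-0.001, -0.001, -1.0]]
force: [0.8, 0.4, -0.3]
opening: 0.542
grasp_force: 0.0
```

Request:
move_arm([
  {"xyz": [0, 0, -20], "roll": 0, "grip": 54},
  {"xyz": [0, 0, -20], "roll": 0, "grip": 54},
  {"xyz": [0, 0, -10], "roll": 0, "grip": 54},
  {"xyz": [0, 0, 0], "roll": 0, "grip": 54},
])

```text
time_s: 9.47
position: [0.6135, 0.2384, 0.1288]
tcp_rot: [[0.707, 0.707, 0.007], [0.707, -0.707, 0.002], [0.006, 0.004, -1.0]]
force: [0.6, -0.2, 0.7]
opening: 0.539
grasp_force: 0.0
```

Request:
move_arm([
  {"xyz": [-12, -12, -4], "roll": 0, "grip": 54},
  {"xyz": [-20, -20, -4], "roll": 0, "grip": 54},
  {"xyz": [-24, -24, -4], "roll": 0, "grip": 100},
  {"xyz": [-24, -24, -4], "roll": 0, "grip": 100},
  {"xyz": [-20, -20, -4], "roll": 0, "grip": 100},
])

```text
time_s: 9.88
position: [0.4662, 0.2375, 0.144]
tcp_rot: [[0.708, 0.707, -0.004], [0.707, -0.708, -0.001], [-0.003, -0.002, -1.0]]
force: [0.6, -0.8, -0.6]
opening: 0.687
grasp_force: 0.0
```

Request:
move_arm([
  {"xyz": [-12, -12, 0], "roll": 0, "grip": 100},
  {"xyz": [0, 0, 0], "roll": -0.124, "grip": 100},
  {"xyz": [0, 0, 0], "roll": -0.124, "grip": 100},
  {"xyz": [0, 0, 0], "roll": -0.124, "grip": 100},
  {"xyz": [0, 0, 0], "roll": -0.124, "grip": 100},
])

```text
time_s: 10.3
position: [0.452, 0.2379, 0.1443]
tcp_rot: [[0.28, 0.96, -0.001], [0.96, -0.28, -0.0], [-0.001, -0.001, -1.0]]
force: [0.5, 0.7, 0.0]
opening: 0.986
grasp_force: 0.0
```

Request:
move_arm([
  {"xyz": [0, 0, 0], "roll": -0.124, "grip": 100},
  {"xyz": [0, 0, 0], "roll": -0.124, "grip": 100},
  {"xyz": [0, 0, 0], "roll": -0.124, "grip": 100},
  {"xyz": [0, 0, 0], "roll": -0.124, "grip": 100},
])

```text
time_s: 10.63
position: [0.4521, 0.2378, 0.1442]
tcp_rot: [[-0.211, 0.978, -0.001], [0.978, 0.211, -0.0], [-0.0, -0.001, -1.0]]
force: [0.9, 0.1, -0.2]
opening: 1.0
grasp_force: 0.0
```

Request:
move_arm([
  {"xyz": [-20, -8, -5], "roll": 0, "grip": 100},
  {"xyz": [-32, -13, -10], "roll": 0, "grip": 100},
  {"xyz": [-36, -15, -10], "roll": 0, "grip": 100},
  {"xyz": [-36, -15, -10], "roll": 0, "grip": 100},
  {"xyz": [-36, -15, -10], "roll": 0, "grip": 100},
])

```text
time_s: 11.05
position: [0.4196, 0.0666, 0.1896]
tcp_rot: [[-0.206, 0.979, -0.001], [0.979, 0.206, 0.0], [0.0, -0.001, -1.0]]
force: [0.9, -0.4, 0.2]
opening: 0.999
grasp_force: 0.0
```

Request:
move_arm([
  {"xyz": [-36, -15, -10], "roll": 0, "grip": 100},
  {"xyz": [-32, -13, 0], "roll": 0, "grip": 100},
  {"xyz": [-20, -8, 0], "roll": 0, "grip": 100},
  {"xyz": [0, 0, 0], "roll": 0, "grip": 100},
])

```text
time_s: 11.38
position: [0.4033, -0.029, 0.1997]
tcp_rot: [[-0.2, 0.98, 0.0], [0.98, 0.2, -0.001], [-0.001, -0.0, -1.0]]
force: [0.7, 0.6, -0.3]
opening: 0.998
grasp_force: 0.0
```

```bash
python3 - <<'E'
from fit import *
s=bot.read_state(); print(np.round(s['position'],4))
ims={}
for n in('top','side'): ims[n],d,W=shot(n)
J=dict(a=(.606,.292),b=(.601,.345),c=(.611,.2385)); cap=lambda x,y:cyl(x,y,.0185,.053,.073)
for v in(['top'],['side']):
    for k in J: print(k,v,fit(v,ims,blue,cap,J[k],step=(.005,.005))[0].round(4))
ign=[cyl(*q,.021,.003,.074) for q in J.values()]
for v in(['top'],['side']):
    for k,p0 in dict(one=(.446,.285,.2),spare=(.444,.054,-.1),two=(.609,.293,.075)).items():
        p,c=fit(v,ims,orange,box,p0,ign); print(k,v,p.round(4),np.degrees(p[2]).round(1),round(c,1))
a=ims['top'][170:260,120:255]; b=ims['side'][140:230,150:285]
save(np.vstack([cv2.resize(x,(450,300),interpolation=cv2.INTER_CUBIC) for x in(a,b)]),'mid.png')
E
```

```text
[ 0.4033 -0.029   0.1997]
a ['top'] [0.6084 0.2942]
b ['top'] [0.6025 0.3451]
c ['top'] [0.6111 0.2385]
a ['side'] [0.6104 0.3004]
b ['side'] [0.5998 0.3504]
c ['side'] [0.6128 0.2446]
one ['top'] [0.4461 0.2873 0.2413] 13.8 161.7
spare ['top'] [ 0.4427  0.0451 -0.0883] -5.1 283.9
two ['top'] [0.61   0.2937 0.1059] 6.1 8.0
one ['side'] [0.4435 0.2865 0.1446] 8.3 89.9
spare ['side'] [ 0.4441  0.0543 -0.1044] -6.0 157.6
two ['side'] [ 0.6214  0.3073 -0.1541] -8.8 7.9
```

View pics/mid.png

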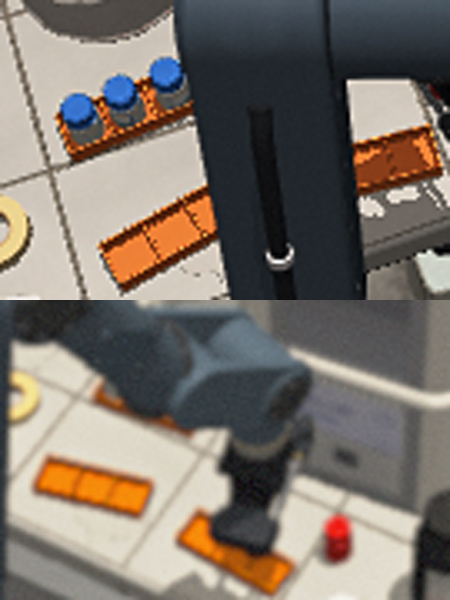

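Jar 3 now stands in tray_two: the top view gives (0.6111, 0.2385) and the arm (0.6112, 0.2379), so the top calibration is good. tray_one is partly hidden by the arm here, so I refit it from the first and the present picture together, with the arm masked out.

```bash
python3 - <<'E'
from fit import *
I0=np.load('topI.npy'); I1,_,_=shot('top')
jar=cv2.dilate(hullmask('top',cyl(.452,.2305,.021,.003,.074)),np.ones((3,3)))
def armmask(im):
    im=im.astype(int); return cv2.dilate(((im[...,2]>im[...,0]+6)&(im.max(2)<140)|(im.max(2)<35)).astype(np.uint8),np.ones((5,5)))
def run(sets,p0):
    roi=cv2.dilate((hullmask('top',box(*p0))>0).astype(np.uint8),np.ones((13,13)))
    D=[(orange(im),roi*ok) for im,ok in sets]
    def cost(p): h=hullmask('top',box(*p)); return sum((w*(h-o)**2).sum() for o,w in D)
    r=minimize(cost,p0,method='Nelder-Mead',options=dict(initial_simplex=np.array([p0]+[np.array(p0)+np.eye(3)[i]*[.006,.006,.08][i] for i in range(3)]),xatol=1e-4,fatol=.01))
    return r.x.round(4),np.degrees(r.x[2]).round(1),round(r.fun,1),[int(w.sum()) for _,w in D]
u=np.mgrid[:384,:512][1]; v=np.mgrid[:384,:512][0]
s0=(I0,(jar==0)&(u>172)&(v>0)&(armmask(I0)==0)); s1=(I1,(u<179)&(armmask(I1)==0))
p0=(.446,.286,.2)
print(run([s0,s1],p0)); print(run([s1],p0)); print(run([s0],p0))
print('spare',run([(I0,np.ones((384,512)))],(.444,.054,-.1)))
# spare/tray_one interior check: rim heights from depth
print(bot.read_state()['position'])
E
```

```text
(array([0.4449, 0.285 , 0.2029]), np.float64(11.6), np.float64(22.8), [502, 1229])
(array([0.4448, 0.2832, 0.1885]), np.float64(10.8), np.float64(17.5), [1229])
(array([0.4441, 0.2865, 0.2318]), np.float64(13.3), np.float64(3.2), [502])
spare (array([ 0.4438,  0.0539, -0.0911]), np.float64(-5.2), np.float64(25.5), [1760])
[ 0.4031637  -0.02532431  0.19941901]
```

Request:
move_arm([
  {"xyz": [20, 7, 5], "roll": 0, "grip": 100},
  {"xyz": [32, 11.3, 10], "roll": 0, "grip": 100},
  {"xyz": [37, 13, 12], "roll": 0, "grip": 100},
  {"xyz": [37, 13, 12], "roll": 0, "grip": 100},
  {"xyz": [37, 13, 12], "roll": 0, "grip": 100},
])

```text
time_s: 11.95
position: [0.4256, 0.1488, 0.148]
tcp_rot: [[-0.206, 0.979, -0.001], [0.979, 0.206, 0.0], [0.0, -0.0, -1.0]]
force: [0.0, -0.3, 0.6]
opening: 1.0
grasp_force: 0.0
```

Request:
move_arm([
  {"xyz": [37, 13, 12], "roll": 0, "grip": 100},
  {"xyz": [36, 12.7, 12], "roll": 0, "grip": 100},
  {"xyz": [35, 12.2, 10], "roll": 0, "grip": 100},
  {"xyz": [25, 8.8, 5], "roll": 0, "grip": 100},
  {"xyz": [0, 0, 0], "roll": 0, "grip": 100},
])

```text
time_s: 12.37
position: [0.4441, 0.2915, 0.1082]
tcp_rot: [[-0.212, 0.977, 0.0], [0.977, 0.212, 0.002], [0.002, 0.001, -1.0]]
force: [-0.4, -0.4, -0.2]
opening: 0.995
grasp_force: 0.0
```

Request:
move_arm([
  {"xyz": [0, 0, 0], "roll": 0, "grip": 100},
  {"xyz": [0, 0, 0], "roll": 0, "grip": 100},
  {"xyz": [0, 0, 0], "roll": 0, "grip": 100},
])

```text
time_s: 12.62
position: [0.444, 0.2849, 0.1097]
tcp_rot: [[-0.205, 0.979, -0.001], [0.979, 0.205, -0.001], [-0.0, -0.001, -1.0]]
force: [0.3, -0.2, 0.2]
opening: 1.004
grasp_force: 0.0
```

Request:
move_arm([
  {"xyz": [0, 1, 15], "roll": 0, "grip": 100},
  {"xyz": [0, 0, 25], "roll": 0, "grip": 100},
  {"xyz": [0, 0, 25], "roll": 0, "grip": 100},
  {"xyz": [0, 0, 18], "roll": 0, "grip": 100},
  {"xyz": [0, 0, 10], "roll": 0, "grip": 100},
])

```text
time_s: 13.03
position: [0.4449, 0.2839, 0.0153]
tcp_rot: [[-0.202, 0.979, -0.003], [0.979, 0.202, -0.001], [-0.001, -0.003, -1.0]]
force: [0.5, -1.3, 0.3]
opening: 0.999
grasp_force: 0.0
```

Request:
move_arm([
  {"xyz": [0, 0, 6], "roll": 0, "grip": 100},
  {"xyz": [0, 0, 3], "roll": 0, "grip": 100},
  {"xyz": [0, 0, 1], "roll": 0, "grip": 100},
  {"xyz": [0, 0, 0], "roll": 0, "grip": 100},
  {"xyz": [0, 0, 0], "roll": 0, "grip": 80},
])

```text
time_s: 13.45
position: [0.4465, 0.2858, 0.0076]
tcp_rot: [[-0.204, 0.979, 0.002], [0.979, 0.204, 0.001], [0.0, 0.002, -1.0]]
force: [0.0, -0.3, 0.6]
opening: 0.974
grasp_force: 0.0
```

Request:
move_arm([
  {"xyz": [0, 0, 0], "roll": 0, "grip": 72},
  {"xyz": [0, 0, 0], "roll": 0, "grip": 66},
  {"xyz": [0, 0, 0], "roll": 0, "grip": 60},
  {"xyz": [0, 0, 0], "roll": 0, "grip": 50},
  {"xyz": [0, 0, 0], "roll": 0, "grip": 50},
])

```text
time_s: 13.87
position: [0.4457, 0.2856, 0.0069]
tcp_rot: [[-0.205, 0.979, -0.0], [0.979, 0.205, -0.0], [-0.0, -0.0, -1.0]]
force: [-1.4, -0.4, 0.3]
opening: 0.643
grasp_force: 30.0
```

Request:
move_arm([
  {"xyz": [0, 0, 0], "roll": 0, "grip": 45},
  {"xyz": [0, 0, 0], "roll": 0, "grip": 45},
  {"xyz": [0, 0, 0], "roll": 0, "grip": 45},
])

```text
time_s: 14.12
position: [0.4457, 0.2856, 0.0069]
tcp_rot: [[-0.205, 0.979, -0.0], [0.979, 0.205, -0.0], [0.0, -0.0, -1.0]]
force: [-0.6, 0.5, 2.3]
opening: 0.641
grasp_force: 30.0
```

Request:
move_arm([
  {"xyz": [0, 0, -6], "roll": 0, "grip": 45},
  {"xyz": [0, 0, -14], "roll": 0, "grip": 45},
  {"xyz": [0, 0, -22], "roll": 0, "grip": 45},
  {"xyz": [0, 0, -22], "roll": 0, "grip": 45},
  {"xyz": [0, 0, -18], "roll": 0, "grip": 45},
])

```text
time_s: 14.53
position: [0.4459, 0.2856, 0.09]
tcp_rot: [[-0.205, 0.979, 0.0], [0.979, 0.205, 0.0], [0.0, 0.0, -1.0]]
force: [-0.2, -0.4, -1.4]
opening: 0.642
grasp_force: 30.0
```

Request:
move_arm([
  {"xyz": [0, 0, -10], "roll": 0.037, "grip": 45},
  {"xyz": [0, 0, -5], "roll": 0.07, "grip": 45},
  {"xyz": [0, 0, 0], "roll": 0.08, "grip": 45},
  {"xyz": [0, 0, 0], "roll": 0.07, "grip": 45},
  {"xyz": [0, 0, 0], "roll": 0.04, "grip": 45},
])

```text
time_s: 14.95
position: [0.4457, 0.2855, 0.1041]
tcp_rot: [[0.094, 0.996, 0.0], [0.996, -0.094, 0.0], [0.0, 0.0, -1.0]]
force: [-0.1, -0.7, -1.4]
opening: 0.642
grasp_force: 30.0
```

Request:
move_arm([
  {"xyz": [-12, 2.1, 0], "roll": 0, "grip": 45},
  {"xyz": [-22, 2.1, 0], "roll": 0, "grip": 45},
  {"xyz": [-30, 2.1, 0], "roll": 0, "grip": 45},
  {"xyz": [-34, 2.1, 0], "roll": 0, "grip": 45},
  {"xyz": [-34, 2.1, 0], "roll": 0, "grip": 45},
])

```text
time_s: 15.37
position: [0.4438, 0.1515, 0.1038]
tcp_rot: [[0.088, 0.996, -0.0], [0.996, -0.088, -0.0], [-0.0, -0.0, -1.0]]
force: [1.0, -0.4, -0.2]
opening: 0.636
grasp_force: 30.0
```

Request:
move_arm([
  {"xyz": [-34, 2.1, 0], "roll": 0, "grip": 45},
  {"xyz": [-30, 2.1, 0], "roll": 0, "grip": 45},
  {"xyz": [-22, 2.1, 0], "roll": 0, "grip": 45},
  {"xyz": [-13, 2.1, 0], "roll": 0, "grip": 45},
  {"xyz": [0, 0, 0], "roll": 0, "grip": 45},
])

```text
time_s: 15.78
position: [0.4439, 0.0507, 0.1039]
tcp_rot: [[0.094, 0.996, 0.0], [0.996, -0.094, -0.001], [-0.001, 0.001, -1.0]]
force: [-0.1, 0.3, -0.5]
opening: 0.64
grasp_force: 30.0
```

Request:
move_arm([
  {"xyz": [0, 0, 0], "roll": 0, "grip": 45},
  {"xyz": [0, 0, 0], "roll": 0, "grip": 45},
  {"xyz": [0, 0, 0], "roll": 0, "grip": 45},
])

```text
time_s: 16.03
position: [0.4433, 0.0544, 0.1038]
tcp_rot: [[0.09, 0.996, -0.0], [0.996, -0.09, 0.0], [0.0, -0.0, -1.0]]
force: [-0.3, -0.2, -1.2]
opening: 0.642
grasp_force: 30.0
```

```bash
python3 - <<'E'
from fit import *
s=bot.read_state(); P=np.array(s['position']); print(P.round(4),np.degrees(np.arctan2(s['tcp_rot'][1][1],s['tcp_rot'][0][1])))
ims={}
for n in('top','side'): ims[n],d,W=shot(n); np.save(n+'I3.npy',ims[n])
a=ims['top'][180:270,180:315]; b=ims['side'][160:250,160:295]
save(np.vstack([cv2.resize(x,(450,300),interpolation=cv2.INTER_CUBIC) for x in(a,b)]),'stack1.png')
for n in('top','side'): print(n,'held corners',proj(n,box(P[0],P[1],-.0907,P[2]-.007,P[2]+.019)).round(0).tolist())
E
```

```text
[0.4433 0.0544 0.1038] -5.135832790996528
top held corners [[252.0, 212.0], [252.0, 209.0], [209.0, 223.0], [208.0, 220.0], [248.0, 199.0], [248.0, 196.0], [206.0, 209.0], [205.0, 206.0]]
side held corners [[231.0, 218.0], [230.0, 215.0], [201.0, 201.0], [200.0, 198.0], [238.0, 209.0], [238.0, 206.0], [208.0, 192.0], [208.0, 189.0]]
```

View pics/stack1.png

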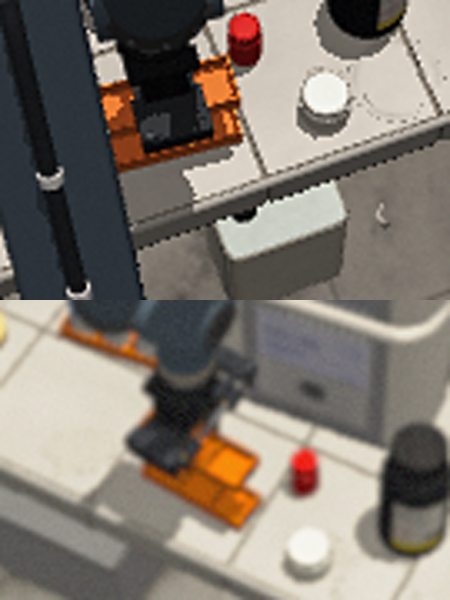

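The held tray is aligned above the spare. Both right-hand ends show, near (240,65) and (240,130) in the upper half. I measure how far the held tray is offset lengthwise in the grip.

```bash
python3 - <<'E'
from fit import *
s=bot.read_state(); P=np.array(s['position']); yaw=-.0905
u=np.mgrid[:384,:512][1]; v=np.mgrid[:384,:512][0]
for n,cond in(('top',(u>=244)&(u<262)&(v>185)&(v<232)),('side',(u>=224)&(u<245)&(v>195)&(v<235))):
    o=orange(np.load(n+'I3.npy')); im=np.load(n+'I3.npy')
    red=((im[...,0]>120)&(im[...,1]<40)).astype(np.uint8); cond=cond&(cv2.dilate(red,np.ones((3,3)))==0)
    for sp in((.4438,.0539,-.0911),):
        def cost(p):
            e,f,ss=p; x=P[0]+np.sin(yaw)*-e+f; y=P[1]+np.cos(yaw)*e
            h=np.maximum(hullmask(n,box(x,y,yaw,P[2]-.007,P[2]+.019)),hullmask(n,box(sp[0]-np.sin(yaw)*ss,sp[1]+np.cos(yaw)*ss,sp[2])))
            return (cond*(h-o)**2).sum()
        r=minimize(cost,[0,0,0],method='Nelder-Mead',options=dict(initial_simplex=[[-.004,-.001,0],[.006,-.001,0],[0,.004,0],[0,0,.004]],xatol=1e-4,fatol=.005))
        print(n,'held length offset, x offset, spare offset (mm)',(r.x*1000).round(1),round(r.fun,1),cost([0,0,0]).round(1))
E
```

```text
top held length offset, x offset, spare offset (mm) [ 0.3 -0.5  1. ] 70.9 72.1
side held length offset, x offset, spare offset (mm) [ 6.8 -7.6  7.2] 17.1 62.8
```

Held tray and spare agree to under 1 mm lengthwise in both views. I lower the tray.

Request:
move_arm([
  {"xyz": [0, 0.5, 8], "roll": 0, "grip": 45},
  {"xyz": [0, 0, 14], "roll": 0, "grip": 45},
  {"xyz": [0, 0, 14], "roll": 0, "grip": 45},
  {"xyz": [0, 0, 10], "roll": 0, "grip": 45},
  {"xyz": [0, 0, 6], "roll": 0, "grip": 45},
])

```text
time_s: 16.55
position: [0.4435, 0.0543, 0.0503]
tcp_rot: [[0.09, 0.996, -0.002], [0.996, -0.09, 0.0], [0.0, -0.002, -1.0]]
force: [0.1, -0.3, -0.4]
opening: 0.641
grasp_force: 30.0
```

Request:
move_arm([
  {"xyz": [0, 0, 5], "roll": 0, "grip": 45},
  {"xyz": [0, 0, 5], "roll": 0, "grip": 45},
  {"xyz": [0, 0, 3], "roll": 0, "grip": 45},
  {"xyz": [0, 0, 0], "roll": 0, "grip": 45},
  {"xyz": [0, 0, 0], "roll": 0, "grip": 45},
])

```text
time_s: 16.97
position: [0.4442, 0.0538, 0.0388]
tcp_rot: [[0.091, 0.996, 0.0], [0.996, -0.091, -0.0], [-0.0, 0.0, -1.0]]
force: [-0.2, -0.3, -0.6]
opening: 0.639
grasp_force: 30.0
```

Request:
move_arm([
  {"xyz": [0, 0, 2], "roll": 0, "grip": 45},
  {"xyz": [0, 0, 2], "roll": 0, "grip": 45},
  {"xyz": [0, 0, 1], "roll": 0, "grip": 45},
  {"xyz": [0, 0, 0], "roll": 0, "grip": 45},
  {"xyz": [0, 0, 0], "roll": 0, "grip": 45},
])

```text
time_s: 17.38
position: [0.4442, 0.0537, 0.0338]
tcp_rot: [[0.091, 0.996, 0.0], [0.996, -0.091, -0.0], [-0.0, 0.0, -1.0]]
force: [-0.6, 0.5, -0.6]
opening: 0.642
grasp_force: 30.0
```

Request:
move_arm([
  {"xyz": [0, 0, 0.7], "roll": 0, "grip": 45},
  {"xyz": [0, 0, 0], "roll": 0, "grip": 45},
  {"xyz": [0, 0, 0], "roll": 0, "grip": 45},
])

```text
time_s: 17.63
position: [0.4442, 0.0537, 0.0331]
tcp_rot: [[0.091, 0.996, -0.0], [0.996, -0.091, -0.0], [-0.0, -0.0, -1.0]]
force: [-0.3, -0.5, -0.7]
opening: 0.64
grasp_force: 30.0
```

Request:
move_arm([
  {"xyz": [0, 0, 0.5], "roll": 0, "grip": 45},
  {"xyz": [0, 0, 0], "roll": 0, "grip": 45},
  {"xyz": [0, 0, 0], "roll": 0, "grip": 45},
])

```text
time_s: 17.88
position: [0.4442, 0.0538, 0.0328]
tcp_rot: [[0.091, 0.996, 0.0], [0.996, -0.091, -0.0], [-0.0, 0.0, -1.0]]
force: [-0.9, -0.4, 4.7]
opening: 0.637
grasp_force: 30.0
```

Contact shows as +4.7 N. I release, rise and clear off to the left.

Request:
move_arm([
  {"xyz": [0, 0, 0], "roll": 0, "grip": 70},
  {"xyz": [0, 0, 0], "roll": 0, "grip": 80},
  {"xyz": [0, 0, 0], "roll": 0, "grip": 90},
  {"xyz": [0, 0, 0], "roll": 0, "grip": 90},
  {"xyz": [0, 0, 0], "roll": 0, "grip": 90},
])

```text
time_s: 18.3
position: [0.4441, 0.0538, 0.0324]
tcp_rot: [[0.091, 0.996, -0.0], [0.996, -0.091, 0.0], [-0.0, -0.0, -1.0]]
force: [-1.0, 0.1, -0.4]
opening: 0.874
grasp_force: 0.0
```

Request:
move_arm([
  {"xyz": [0, 0, -5], "roll": 0, "grip": 90},
  {"xyz": [0, 0, -12], "roll": 0, "grip": 90},
  {"xyz": [0, 0, -20], "roll": 0, "grip": 90},
  {"xyz": [0, 0, -30], "roll": 0, "grip": 90},
  {"xyz": [0, 0, -35], "roll": 0, "grip": 90},
])

```text
time_s: 18.72
position: [0.4427, 0.0539, 0.1348]
tcp_rot: [[0.091, 0.996, -0.004], [0.996, -0.091, 0.001], [0.0, -0.004, -1.0]]
force: [0.8, -0.2, -0.2]
opening: 0.898
grasp_force: 0.0
```

Request:
move_arm([
  {"xyz": [0, 0, -35], "roll": 0, "grip": 90},
  {"xyz": [20, -10, -20], "roll": 0, "grip": 90},
  {"xyz": [35, -14, 0], "roll": 0, "grip": 90},
  {"xyz": [37, -15, 0], "roll": 0, "grip": 90},
  {"xyz": [37, -15, 0], "roll": 0, "grip": 90},
])

```text
time_s: 19.13
position: [0.4018, 0.1881, 0.1907]
tcp_rot: [[0.093, 0.996, 0.002], [0.996, -0.093, 0.0], [0.001, 0.002, -1.0]]
force: [1.1, -0.3, 0.5]
opening: 0.899
grasp_force: 0.0
```

Request:
move_arm([
  {"xyz": [37, -10, 0], "roll": 0, "grip": 90},
  {"xyz": [37, -10, 0], "roll": 0, "grip": 90},
  {"xyz": [37, -10, 0], "roll": 0, "grip": 90},
  {"xyz": [37, -10, 0], "roll": 0, "grip": 90},
  {"xyz": [37, 0, 0], "roll": 0, "grip": 90},
])

```text
time_s: 19.55
position: [0.376, 0.3763, 0.1897]
tcp_rot: [[0.089, 0.996, -0.003], [0.996, -0.089, -0.001], [-0.002, -0.002, -1.0]]
force: [0.8, 0.6, -1.0]
opening: 0.9
grasp_force: 0.0
```

Request:
move_arm([
  {"xyz": [37, 0, 0], "roll": 0, "grip": 90},
  {"xyz": [37, 0, 0], "roll": 0, "grip": 90},
  {"xyz": [30, 0, 0], "roll": 0, "grip": 90},
  {"xyz": [15, 0, 0], "roll": 0, "grip": 90},
  {"xyz": [0, 0, 0], "roll": 0, "grip": 90},
])

```text
time_s: 19.97
position: [0.3899, 0.4969, 0.1896]
tcp_rot: [[0.088, 0.996, 0.002], [0.996, -0.088, 0.002], [0.003, 0.001, -1.0]]
force: [0.5, 0.3, 0.4]
opening: 0.9
grasp_force: 0.0
```

```bash
python3 - <<'E'
from fit import *
s=bot.read_state(); print(np.round(s['position'],3),np.round(s['force'],1),s['time_s'])
ims={}
for n in('top','side'): ims[n],d,W=shot(n)
for v in(['top'],['side']):
    for k,z in(('stack',(0,.052)),('upper',(.026,.052))):
        p,c=fit(v,ims,orange,lambda x,y,w:box(x,y,w,*z),(.444,.054,-.09)); print(k,v,p.round(4),round(c,1))
cap=lambda x,y:cyl(x,y,.0185,.053,.073)
for q in((.608,.294),(.602,.345),(.611,.2385)): print(fit(['top'],ims,blue,cap,q,step=(.005,.005)))
im=W; a=ims['top'][180:250,130:262]; b=ims['side'][150:220,165:297]
save(np.vstack([cv2.resize(x,(560,297),interpolation=cv2.INTER_CUBIC) for x in(a,b)]),'final.png')
E
```

```text
[0.39  0.497 0.19 ] [0.5 0.3 0.4] 19.9667
stack ['top'] [ 0.4441  0.0538 -0.0877] 32.7
upper ['top'] [ 0.4387  0.0541 -0.0949] 92.6
stack ['side'] [ 0.4449  0.0588 -0.1347] 86.6
upper ['side'] [ 0.4353  0.0514 -0.1024] 22.8
(array([0.61299092, 0.29399771]), np.float64(65.12498269896193))
(array([0.60093063, 0.34788017]), np.float64(97.49167243367935))
(array([0.61111439, 0.2384849 ]), np.float64(21.900638216070742))
```

View pics/final.png

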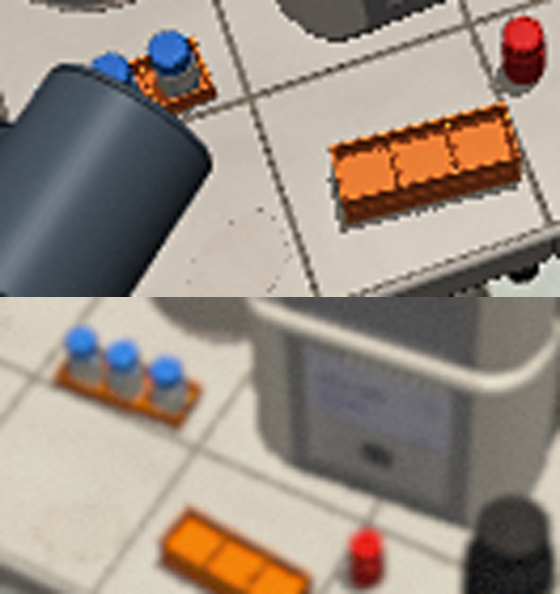

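The final view shows three upright jars in tray_two at (80,340), (122,355) and (167,372) in the lower half. The trays are stacked flush at (425,165) in the upper half, and the arm is clear of everything.

```bash
python3 -c "
from rig import bot
print(bot.hand_in())"
```

```text
the job is handed in; nothing more can be done
None
```

I moved the single jar into the free cell of the two-jar tray, so that tray is now full with all three jars upright. I then stacked the emptied tray squarely on the spare one, and handed the job in at about 20 s.

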